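# Open the drain port of the juice strainer

### The arm

A 6-joint arm with a two-finger parallel gripper is mounted at the origin on the work surface. World frame = base frame: x ahead of the robot, y to its left, z up, the work surface at z = 0. Lengths are in mm, angles in rad, forces in N, time in s.
With the tool pointing down it reaches from about 350 to 975 mm from the base axis. Payload 4.9 kg.
Tool frame: the origin (TCP) lies at the very end of the fingers, on their centre line; the grasp point (between the pads) lies 19 mm behind it; z points along the fingers, y is the line along which they close (so a half turn about z gives the same grasp; the last joint's range is limited). The gripper opens to 85 mm and grips with 20 to 120 N. Pads are 22 mm wide; open, the fingers measure 114 mm over their backs; the gripper's body (76 mm by 85 mm) begins 54 mm behind the grasp point. The pads swing forward as they close: fully open they stand 13 mm farther back than shut.
Start: joints at [1.011, 0.053, 1.613, -0, 1.476, -0.119], TCP at [266.652, 565.242, 231.304] pointing down, gripper open.
Joint ranges: [-3.01, 3.01], [-1.01, 2.22], [0.06, 2.58], [-1.02, 4.17], [0.09, 2.62], [-3.14, 3.14]. Speed limits (rad/s): [2.57, 2.57, 3.14, 3.14, 3.14, 3.14].

### API

Orientations are given as a unit quaternion [w, x, y, z].
In Python, from bench import env, vision gives the robot as it stands.
- The arm moves only by the tool drive_tool, never from a script. Its argument "increments" is a list that holds one entry, the list of rows, each a list of 7 numbers: the shift along the tool's x, y, z scaled (see below), then the turn, a rotation vector about the tool's x, y, z scaled (see below), then the closure, from 0 (fully open) to 1 (shut). In form: [[[dx, dy, dz, ax, ay, az, hand], ...]]. A call has exactly 10 rows; each row is the pose to reach, as a shift and turn from the pose commanded when the call began, along the tool's axes at that moment, turning the shorter way round; what a row does not reach only later rows make up. The controller multiplies each number of a shift by 300 mm and each number of a turn by 360 degrees. A row lasts 1/10 s, in which the tool goes at most 50 mm and 8.59 degrees, less where a joint would pass 70% of its speed; a pose out of reach is approached as far as the arm can. A call with a number of a shift or a turn outside -1 to 1 is refused whole. A call with a gripper value outside its range is refused whole. The fingers move at their own pace and stop on an object; "newtons" is the grip in N (left out, the last holds). Time passes only in rows, so rows that repeat a pose let the fingers close, or fill a call up. It gives the time, the measured TCP pose, the force, the opening and the grip force at its end, in the units of the state.
- env.state(): the state, without advancing time (a new reading comes with each control period).
- vision.capture(name): name is "scene" or "top" or "wrist"; returns the picture (420x560x3 uint8, red, green, blue); there is no depth.
- vision.camera_params(name): a dict with "camera_matrix" (3x3 intrinsics, pixels), "k1" (the pictures are not rectified: a ray, as slopes to the right and down, at radius r is drawn at 1 + k1 r^2 times it, then the intrinsics apply), "R" (3x3) and "t" (3): a world point X has camera coordinates R X + t. Camera axes: x right, y down, z forward; pixel columns grow to the right and rows downward; lengths in mm; the calibration is good to about 2 mm. A picture is of the moment at which its call begins: read the wrist's pose just before it. camera_params takes no time and is no camera call; for the wrist camera it gives the pose at the moment of the call.
- env.close_job(): hands the job in; it is judged then, once.
Trained networks look in the newest picture that a camera, given by its name, has taken for a name from the list of things; names that differ only in an ending like _2 or _b are one class to them, and where a whole thing is asked for, a point or a joint stands for the part that bears it (a point fixed in the world has none). Each returns a list of dicts, best first, with "p" (0 to 1); they miss things now and then, are a little off and sometimes report something else, mostly with a low value. They report only what shows in the picture. A call takes as long as a camera call. They do not tell look-alikes from the thing itself.
- vision.recognise(thing, camera): "bbox" ([left, top, right, bottom] in pixels, round what is visible of it).
- vision.place_of(thing, camera): "xy" ([column, row] in pixels: a listed point, or the origin of a listed thing).
The state is a dict: "t": time; "qpos": joint angles; "joint_velocities": joint speeds; "tau": joint torques, N m; "tcp_pos": TCP position; "ee_rot": TCP orientation; "contact_force": force on the tool from outside, world axes, zero at the start; "wrist_torque": the same for the moment, N m; "gripper_width": opening from 0.0 (shut) to 1.0 (fully open); "finger_force": force on a finger pad.
Only numpy, scipy, OpenCV 4.12 (cv2) and the standard library are available. Lean on these libraries where they do the work, as an engineer would, in place of code of your own. Each camera call takes 0.05 s, during which the arm holds its last target. There are 200 camera calls.

### The job

The steel juice strainer is to be rinsed out: unscrew the star-handled plug from its horizontal port until you feel the thread let go, then draw the plug straight out and put it down in the shallow steel tray, wholly inside the walls, lowering it in rather than dropping it. The plug must not fall on the table, and everything else on the table stays where it is.

Things in the scene. Friction and masses are not known exactly. Their poses are not given: they have to be found in the camera images.
- port (a point): Centre of the mouth of the strainer's threaded port, 125 mm above the table. x points level into the port along its axis, z up. The port does not move. Inside, a smooth bore 56 mm deep; the thread is right-handed, 8 mm per turn: it loosens counter-clockwise seen from outside.
- strainer: Fixed steel tube along x, 68 mm in diameter (74 mm rim), 160 mm long, axis 125 mm up, on a grey base plate 210 x 120 mm; origin on the table under the tube's middle, the port mouth at x = -80 mm. A hose tail stands up to 108 mm above the axis at x = +40 mm; an 80 mm flange is at the far end; the rest is at most 37 mm above the axis.
- plug_star (a point): Centre of the plug's star handle, on its axis, 45 mm outside the flange. Four round bars 10 mm thick, square to the axis, 90 degrees apart, reach 42 mm from the axis; hub 22 mm in diameter, 14 mm long. x along the axis towards the nose. One bar points 52 degrees from y towards z. At the start y and z agree with those of port and the flange is at the mouth (about 1 degree of play).
- plug_neck (a point): Middle of the plug's round neck, the place to grip it: 20 mm in diameter, 33 mm long, on the axis between flange and star hub, 22.5 mm from the star's centre. Axes as plug_star. A tug of some 10 N along the axis tells whether the thread still holds: screwed in, it gives no more than 3 mm.
- plug_nose (a point): Centre of the plug's nose end, deepest in the port: 97 mm from the star's centre along x, 52 mm from the flange. Axes as plug_star. The shank is 28 mm in diameter, with a coarse 36 mm thread near the flange. Nose clear of the mouth = plug fully out.
- plug: The whole plug: bare metal, 109 mm long, about 0.16 kg (varies); origin on the axis at the inner face of its 48 mm flange, x to the nose. Greased, turned by a few newtons on a bar's end, and stays where left. The thread lets go after about 2/3 turn (220 to 260 degrees, 5 to 8 mm out); it then sits loose in the bore, to be drawn 45 mm more. Turned on for another turn it may fall out.
- tray: Shallow open steel tray, 200 mm along its x, 160 mm along its y, 28 mm tall, walls and floor 4 mm thick, fixed to the table; origin under its centre, z up. It stands to the left or right of the strainer; a cardboard tray of five bag taps (210 x 160 mm, up to 50 mm tall, fixed) is on the other side.
- jug: bystander: white open-topped plastic jug, 104 mm across, 150 mm tall, with a side handle; origin under its centre
- funnel: bystander: steel funnel standing mouth down, 116 mm across, 100 mm tall; origin under its centre
- juice: bystander: jar of juice, 72 mm across, 130 mm tall; origin under its centre
- wrench: bystander: steel open-ended wrench lying on the table, 170 mm long; origin under its middle
- loose_tap: bystander: small plastic bag tap standing on the table, 32 mm across, 45 mm tall, with a lever 46 mm long on top; origin under its centre
- tape: bystander: cardboard-coloured roll of tape, 90 mm across, 45 mm tall; origin under its centre
- marker: bystander: marker pen lying on the table, 120 mm long, 14 mm thick; origin under its middle
Things that resemble listed ones, but are neither listed nor needed, are in the scene too. What is shaped like the strainer but pink is not meant.

How it is judged:
By the outcome, as a careful person would: the job done as asked, in the order asked, and still so for the second after the job is handed in, with the robot touching nothing.
It also fails if it takes over 72 s, if anything falls off the work surface, if the arm or the gripper's body presses on something with over 40 N, if the wrist force passes 120 N, or if a joint passes its speed limit or range.

## Working session

There is one attempt and no reset: what is moved stays moved. The work goes in short steps, Python scripts to look and compute and a tool call to move; the robot and the scene stay as the last step left them, time stands still between calls to the robot, and variables do not carry over. Pictures are saved under pics/ and viewed, at most 10 in all, crops included, and the job is handed in when it is done.

Besides the shell and the picture viewer there is one more tool, called after "Emit:" as name(argument=value, ...) on one line, values as JSON. drive_tool: Moves the arm, as the interface text tells. Its arguments: {"type":"object","properties":{"increments":{"type":"array"},"newtons":{"type":"number"}},"required":["increments"]}

```bash
ls; mkdir -p pics; python3 - <<'E'
from bench import env, vision
import cv2
print(env.state())
for c in ("scene","top"):
    im=vision.capture(c); cv2.imwrite(f"pics/{c}0.png",im[:,:,::-1])
    p=vision.camera_params(c); print(c,p)
    for n in ("port","plug_star","plug_neck","strainer","tray","plug"):
        print(n,[(r["xy"],round(r["p"],2)) for r in vision.place_of(n,c)][:4])
E
```

```text
pics
{'t': 0.0, 'qpos': array([ 1.01098320e+00,  5.33487549e-02,  1.61429491e+00, -2.94199457e-06,
        1.47601553e+00, -1.19002610e-01]), 'joint_velocities': array([ 0.00032441,  0.00033379,  0.00163721, -0.00037733,  0.00217177,
        0.00181819]), 'tau': array([ 4.38031439e-04, -3.93690491e+01, -3.70175207e+01, -8.25811594e-05,
        7.19795848e-03,  1.47095068e-05]), 'tcp_pos': array([266.33649642, 564.71721729, 230.06750764]), 'ee_rot': array([-3.42625763e-04,  2.18624840e-01,  9.75808440e-01, -9.74814709e-04]), 'contact_force': array([-0.30491744, -0.46818153,  0.25922471]), 'wrist_torque': array([ 0.00434687, -0.05453996,  0.00019865]), 'finger_force': 0.0, 'gripper_width': 1.0001230709267903}
scene {'camera_matrix': array([[447.5025493 ,   0.        , 276.77724921],
       [  0.        , 447.5025493 , 198.26124499],
       [  0.        ,   0.        ,   1.        ]]), 'k1': -0.0683878392064719, 'R': array([[ 0.68972221,  0.72403684, -0.00734368],
       [ 0.54400376, -0.52486154, -0.65466042],
       [-0.47785268,  0.44753884, -0.75588743]]), 't': array([-404.57058849,
[... 494 characters left out ...]
  , 278.89002847],
       [  0.        , 429.29277005, 207.59291493],
       [  0.        ,   0.        ,   1.        ]]), 'k1': -0.03081044981389703, 'R': array([[-0.0259752 , -0.99934913, -0.02503189],
       [-0.98948413,  0.02926685, -0.14164962],
       [ 0.14229003,  0.02108928, -0.98960032]]), 't': array([ 141.61937526,  464.20262092, 1474.82634131])}
port [([439.6, 284.0], 0.87), ([300.7, 173.4], 0.82), ([162.5, 223.9], 0.67), ([225.1, 277.9], 0.61)]
plug_star []
plug_neck [([304.0, 173.2], 0.42), ([298.9, 172.7], 0.21)]
strainer [([407.9, 286.5], 0.96), ([209.1, 280.5], 0.83), ([151.9, 237.0], 0.72), ([273.7, 185.4], 0.66)]
tray [([220.1, 205.9], 0.88)]
plug [([297.0, 173.0], 0.46)]
```

View pics/scene0.png

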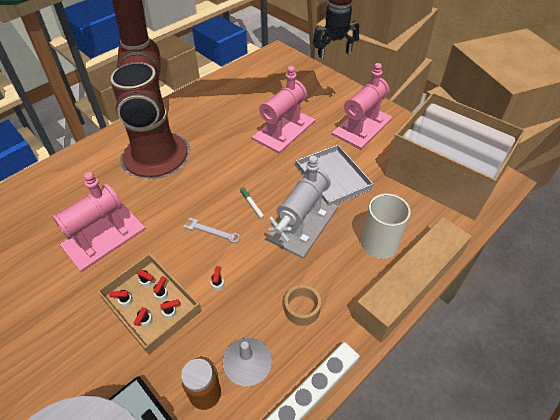

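View pics/top0.png

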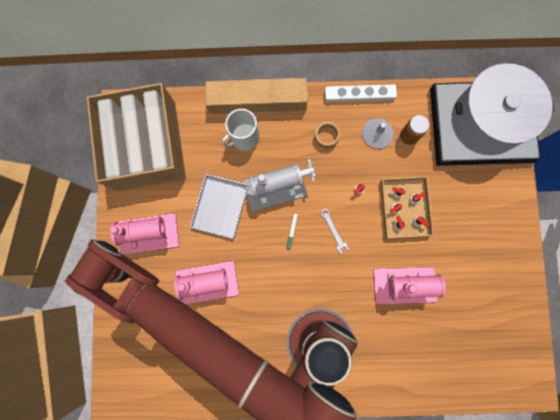

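The steel strainer spans about (255,188) to (312,172) in top, with its port facing right, towards -y. The star is at about (277,228) in scene and the neck at (304,173) in top. The steel tray is at (220,206) in top, beyond the strainer's far end. The pink strainers are look-alikes.

```bash
cat > h.py <<'E'
import numpy as np, cv2
from bench import env, vision
from scipy.spatial.transform import Rotation as Rn
def ray(p,uv):
    K=p["camera_matrix"]; d=np.array([p["k1"],0,0,0,0.])
    n=cv2.undistortPoints(np.array([[uv]],float),K,d)[0,0]
    R=p["R"]; return -R.T@p["t"], R.T@np.array([n[0],n[1],1])
def at_z(p,uv,z):
    c,d=ray(p,uv); return c+d*(z-c[2])/d[2]
def tri(obs):
    A=np.zeros((3,3));b=np.zeros(3)
    for p,uv in obs:
        c,d=ray(p,uv); d/=np.linalg.norm(d); M=np.eye(3)-np.outer(d,d); A+=M;b+=M@c
    return np.linalg.solve(A,b)
def proj(p,X):
    return cv2.projectPoints(np.array([X],float),cv2.Rodrigues(p["R"])[0],p["t"],p["camera_matrix"],np.array([p["k1"],0,0,0,0.]))[0][0,0]
def rot():
    q=env.state()["ee_rot"]; return Rn.from_quat([q[1],q[2],q[3],q[0]])
E
python3 - <<'E'
from h import *
S=vision.camera_params("scene");T=vision.camera_params("top")
ob={"port":((288.4,213.5),(300.7,173.4),125),"neck":((282.2,220.5),(304,173.2),125),"strainer":((299.1,225.5),(273.7,185.4),0),"tray":((335,173.6),(220.1,205.9),0)}
for k,(a,b,z) in ob.items():
    print(k,tri([(S,a),(T,b)]).round(),at_z(S,a,z).round(),at_z(T,b,z).round())
print("star",at_z(S,(276.8,229.8),125).round())
for uv in ((206,174),(249,185),(235,238),(192,227)): print("trayrim",at_z(T,uv,28).round())
E
```

```text
port [567.  55. 143.] [559.  69. 125.] [568.  51. 125.]
neck [567.  40. 129.] [564.  41. 125.] [568.  40. 125.]
strainer [548. 138.   4.] [541. 132.   0.] [555. 146.   0.]
tray [485. 342.  21.] [475. 362.   0.] [485. 342.   0.]
star [576.  11. 125.]
trayrim [599. 387.  28.]
trayrim [553. 233.  28.]
trayrim [366. 286.  28.]
trayrim [409. 438.  28.]
```

```bash
cat >> h.py <<'E'
def goal(pos,R,show=True):
    """increments (scaled) from the measured pose to world TCP pos & rotation matrix"""
    s=env.state(); R0=rot(); d=R0.inv().apply(np.array(pos)-s["tcp_pos"])/300
    r=(R0.inv()*Rn.from_matrix(R)).as_rotvec()/(2*np.pi)
    print("inc",d.round(4),r.round(4),"deg",np.degrees(np.linalg.norm(r)*2*np.pi).round(1)); return d,r
def tool(a,tilt=0,pitch=0,sx=1):
    """tool x = sx*a (axis, world), tool z down turned by tilt deg about a"""
    a=np.array(a,float);a/=np.linalg.norm(a)
    z=Rn.from_rotvec(np.radians(tilt)*a).apply([0,0,-1.]); x=sx*a; z-=x*(z@x); z/=np.linalg.norm(z)
    M=np.column_stack([x,np.cross(z,x),z]); return (Rn.from_matrix(M)*Rn.from_euler('y',pitch,degrees=True)).as_matrix()
E
python3 - <<'E'
from h import *
print(rot().as_matrix().round(3)); p=vision.camera_params("wrist")
print("cam in tool", rot().inv().apply(-p["R"].T@p["t"]-env.state()["tcp_pos"]).round(), (rot().inv().as_matrix()@p["R"].T).round(2))
for sx in (1,-1): goal([540,60,340],tool([-.2,.98,0],sx=sx))
E
```

```text
[[-0.904  0.427  0.   ]
 [ 0.427  0.904  0.   ]
 [-0.     0.    -1.   ]]
cam in tool [  76.    1. -143.] [[-0.   -0.96 -0.29]
 [ 1.   -0.   -0.  ]
 [-0.   -0.29  0.96]]
inc [-1.5426 -1.1344 -0.3622] [ 0.     -0.      0.1478] deg 53.2
inc [-1.5426 -1.1344 -0.3622] [ 0.      0.     -0.3522] deg 126.8
```

Emit:
drive_tool(increments=[[[0, 0, -0.167, 0, 0, 0.02, 0], [0, 0, -0.333, 0, 0, 0.04, 0], [0, 0, -0.36, 0, 0, 0.06, 0], [-0.11, -0.08, -0.36, 0, 0, 0.08, 0], [-0.23, -0.17, -0.36, 0, 0, 0.1, 0], [-0.34, -0.25, -0.36, 0, 0, 0.12, 0], [-0.46, -0.34, -0.36, 0, 0, 0.14, 0], [-0.57, -0.42, -0.36, 0, 0, 0.148, 0], [-0.68, -0.5, -0.36, 0, 0, 0.148, 0], [-0.77, -0.57, -0.36, 0, 0, 0.148, 0]]])

```text
t: 1.7
tcp_pos: [403.3, 310.2, 339.5]
ee_rot: [0.0, 0.633, 0.774, 0.0]
contact_force: [0.0, 0.0, 0.5]
gripper_width: 0.999
finger_force: 0.0
```

```bash
python3 - <<'E'
from h import *
print(env.state()); goal([562,65,340],tool([-.2,.98,0]))
E
```

```text
{'t': 1.7, 'qpos': array([ 5.09470984e-01, -2.69247478e-01,  1.73301328e+00, -2.50208923e-04,
        1.67710902e+00,  3.10103581e-01]), 'joint_velocities': array([-0.66504489, -0.18023918,  0.145655  ,  0.0086971 ,  0.03160848,
       -0.65793122]), 'tau': array([ 3.48306186e+00, -2.61041343e+01, -3.83355510e+01, -2.58711108e-02,
        6.28823927e-02,  5.19897994e-01]), 'tcp_pos': array([403.32270183, 310.23639046, 339.53844055]), 'ee_rot': array([2.47384923e-04, 6.33236406e-01, 7.73958338e-01, 2.88257934e-04]), 'contact_force': array([0.03031521, 0.03020385, 0.54111221]), 'wrist_torque': array([ 0.01550763, -0.08231952, -0.0153429 ]), 'finger_force': 0.0, 'gripper_width': 0.9985643570407705}
inc [-0.906   0.3566 -0.0013] [ 0.0001  0.     -0.0003] deg 0.1
```

Emit:
drive_tool(increments=[[[-0.13, 0.05, 0, 0, 0, 0, 0], [-0.26, 0.1, 0, 0, 0, 0, 0], [-0.39, 0.155, 0, 0, 0, 0, 0], [-0.52, 0.2, 0, 0, 0, 0, 0], [-0.65, 0.255, 0, 0, 0, 0, 0], [-0.78, 0.31, 0, 0, 0, 0, 0], [-0.88, 0.35, 0, 0, 0, 0, 0], [-0.906, 0.357, 0, 0, 0, 0, 0], [-0.906, 0.357, 0, 0, 0, 0, 0], [-0.906, 0.357, 0, 0, 0, 0, 0]]])

```text
t: 2.7
tcp_pos: [561.2, 67.7, 339.4]
ee_rot: [-0.0, 0.633, 0.774, 0.0]
contact_force: [-0.0, -0.9, -0.4]
gripper_width: 1.0
finger_force: 0.0
```

```bash
python3 - <<'E'
from h import *
p=vision.camera_params("wrist"); im=vision.capture("wrist"); cv2.imwrite("pics/w1.png",im[:,:,::-1])
print(env.state()["tcp_pos"],env.state()["qpos"].round(3))
for n,z in (("port",125),("plug_star",125),("plug_neck",125),("plug_nose",125),("strainer",0)):
    print(n,[(r["xy"],round(r["p"],2),at_z(p,r["xy"],z).round(1)) for r in vision.place_of(n,"wrist")][:2])
T=vision.camera_params("top")
vision.capture("top");vision.capture("scene")
for n,z in (("port",125),("plug_star",125),("plug_neck",125),("tray",0)):
  for c in ("top","scene"):
    q=vision.camera_params(c);print(n,c,[(r["xy"],round(r["p"],2),at_z(q,r["xy"],z).round(1)) for r in vision.place_of(n,c)][:3])
E
```

```text
[561.11225346  67.98944883 339.48643008] [-0.011 -0.131  1.614  0.     1.659 -0.213]
port []
plug_star [([286.1, 225.5], 0.57, array([580.5,  20.6, 125. ]))]
plug_neck [([285.4, 209.1], 0.61, array([575.3,  41.2, 125. ])), ([422.8, 72.4], 0.56, array([690.6, 223.4, 125. ]))]
plug_nose [([285.2, 227.1], 0.41, array([579.8,  18.4, 125. ]))]
strainer [([279.1, 118.7], 0.82, array([547. , 143.9,   0. ])), ([50.2, 320.1], 0.7, array([ 188.6, -301. ,    0. ]))]
port top [([161.3, 224.2], 0.92, array([410.9, 518.2, 125. ])), ([439.6, 287.4], 0.88, array([ 181.4, -381.7,  125. ])), ([223.3, 276.6], 0.74, array([234.2, 313. , 125. ]))]
port scene [([266.8, 108.9], 0.94, array([202.4, 322.8, 125. ])), ([61.2, 227.9], 0.92, array([ 189.6, -383.9,  125. ])), ([287.7, 212.5], 0.72, array([555.5,  69.9, 125. ]))]
plug_star top [([309.0, 169.8], 0.37, array([579.6,  22.8, 125. ]))]
plug_star scene [([277.2, 229.5], 0.97, array([576.3,  12.5, 125. ]))]
plug_neck top [([301.1, 174.3], 0.43, array([565. ,  49.7, 125. ]))]
plug_neck scene [([284.8, 222.2], 0.75, array([573. ,  42.4, 125. ])), ([302.3, 308.5], 0.42, array([771.4, -97.4, 125. ]))]
tray top [([218.7, 206.2], 0.67, array([484.5, 346.9,   0. ]))]
tray scene [([337.5, 177.2], 0.6, array([491. , 355.6,  -0. ]))]
```

View pics/w1.png

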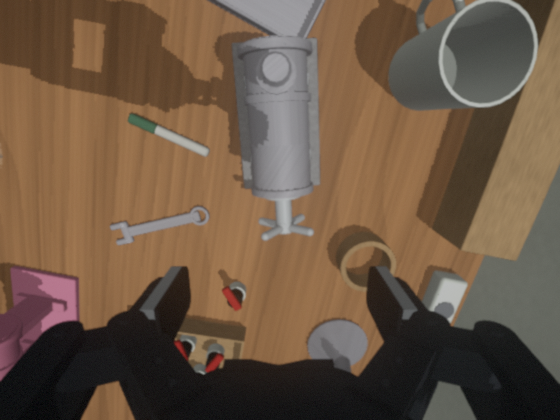

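The wrist picture shows the port end of the steel strainer: rim centre about (283,190), star hub (285,228), neck (284,212), and the far flange centred about (276,45). Next I fit the port axis from the tube's edges.

```bash
python3 - <<'E'
from h import *
p=vision.camera_params("wrist")
P=lambda uv:at_z(p,uv,125)
for n,uv in dict(far=(275.7,45),rim=(283,190),star=(285.8,228)).items(): print(n,P(uv).round(1))
a=P((275.7,45))-P((283,190)); print(a/np.linalg.norm(a))
# edge crop, enlarged
im=cv2.imread("pics/w1.png")[20:250,225:330]; cv2.imwrite("pics/w1c.png",cv2.resize(im,None,fx=2.6,fy=2.6,interpolation=cv2.INTER_CUBIC))
E
```

```text
far [528.6 215.9 125. ]
rim [568.   63.1 125. ]
star [581.2  16.5 125. ]
[-0.24961087  0.96834623  0.        ]
```

View pics/w1c.png

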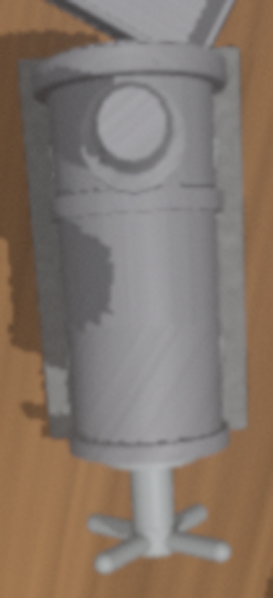

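```bash
cat >> h.py <<'E'
A=np.array([-.25,.968,0]);A/=np.linalg.norm(A); NECK=np.array([574,40.5,125.])
def ngoal(tilt,back=0,out=0):
    M=tool(A,tilt); return goal(NECK-out*A+(19-back)*M[:,2],M)
E
python3 - <<'E'
from h import *
ngoal(30,220);ngoal(60,110)
E
```

```text
inc [-0.0768  0.3575  0.1339] [ 0.0833 -0.0022 -0.0082] deg 30.1
inc [-0.0806  0.2854  0.5625] [ 0.1666 -0.0044 -0.0076] deg 60.1
```

Emit:
drive_tool(increments=[[[-0.02, 0.1, 0.03, 0.02, 0, -0.002, 0], [-0.04, 0.2, 0.06, 0.04, -0.001, -0.004, 0], [-0.06, 0.28, 0.09, 0.063, -0.001, -0.006, 0], [-0.076, 0.36, 0.13, 0.083, -0.002, -0.008, 0], [-0.078, 0.34, 0.24, 0.103, -0.003, -0.008, 0], [-0.079, 0.32, 0.35, 0.124, -0.003, -0.008, 0], [-0.08, 0.3, 0.46, 0.145, -0.004, -0.008, 0], [-0.08, 0.285, 0.56, 0.166, -0.004, -0.008, 0], [-0.08, 0.285, 0.56, 0.166, -0.004, -0.008, 0], [-0.08, 0.285, 0.56, 0.166, -0.004, -0.008, 0]]])

```text
t: 4.5
tcp_pos: [649.6, 60.4, 169.5]
ee_rot: [-0.307, 0.529, 0.686, -0.394]
contact_force: [-0.1, -0.1, 1.1]
gripper_width: 1.003
finger_force: 0.0
```

```bash
python3 - <<'E'
from h import *
print(env.state()["tcp_pos"],env.state()["qpos"].round(3))
p=vision.camera_params("wrist"); im=vision.capture("wrist"); cv2.imwrite("pics/w2.png",im[:,:,::-1])
for n in ("plug_star","plug_neck","plug_nose","port","plug"):
    r=vision.place_of(n,"wrist")[:1]
    print(n,[(x["xy"],round(x["p"],2)) for x in r])
for k,o in (("star",-22.5),("neck",0),("flange",16.5),("mouth",22.5)): print(k,proj(p,NECK+o*A).round(1))
ngoal(60)
E
```

```text
[649.63520496  60.41001675 169.46129271] [ 0.052  0.82   0.958 -0.252  2.385 -0.29 ]
plug_star []
plug_neck [([278.1, 220.3], 0.78)]
plug_nose [([279.1, 206.8], 0.34)]
port [([174.5, 287.7], 0.55)]
plug [([278.9, 193.3], 0.61)]
star [277.2 245.2]
neck [277.3 219.3]
flange [277.4 199.3]
mouth [277.4 191.9]
inc [2.000e-04 9.800e-03 3.795e-01] [0.002  0.     0.0003] deg 0.7
```

View pics/w2.png

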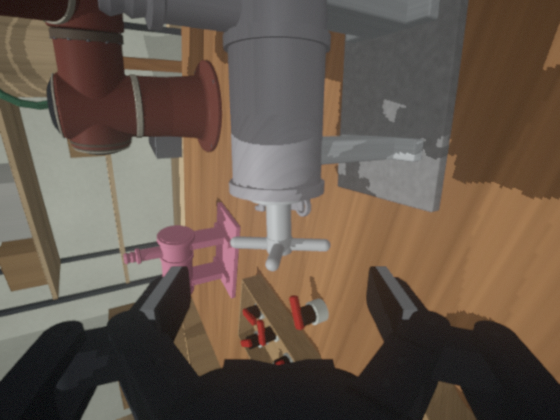

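The picture shows the star at (278,244) and the neck at (278,220), within 2 px of the projected model. I move in and grip.

Emit:
drive_tool(increments=[[[0, 0.003, 0.1, 0, 0, 0, 0], [0, 0.006, 0.2, 0.001, 0, 0, 0], [0, 0.01, 0.3, 0.002, 0, 0, 0], [0, 0.01, 0.38, 0.002, 0, 0, 0], [0, 0.01, 0.38, 0.002, 0, 0, 0], [0, 0.01, 0.38, 0.002, 0, 0, 1], [0, 0.01, 0.38, 0.002, 0, 0, 1], [0, 0.01, 0.38, 0.002, 0, 0, 1], [0, 0.01, 0.38, 0.002, 0, 0, 1], [0, 0.01, 0.38, 0.002, 0, 0, 1]]], newtons=80)

```text
t: 5.8
tcp_pos: [556.6, 36.1, 113.5]
ee_rot: [-0.31, 0.528, 0.683, -0.399]
contact_force: [-0.8, -1.2, 6.6]
gripper_width: 0.21
finger_force: 77.7
```

Emit:
drive_tool(increments=[[[-0.0006, 0.0088, -0.0006, -0.0222, 0, 0, 1], [-0.0012, 0.0175, -0.0025, -0.0444, 0, 0, 1], [-0.0018, 0.0258, -0.0055, -0.0667, 0, 0, 1], [-0.0024, 0.0336, -0.0096, -0.0889, 0, 0, 1], [-0.003, 0.0407, -0.0148, -0.1111, 0, 0, 1], [-0.0036, 0.0471, -0.021, -0.1333, 0, 0, 1], [-0.0041, 0.0525, -0.0279, -0.1556, 0, 0, 1], [-0.0047, 0.0569, -0.0356, -0.1778, 0, 0, 1], [-0.0053, 0.0602, -0.0438, -0.2, 0, 0, 1], [-0.0059, 0.0624, -0.0523, -0.2222, 0, 0, 1]]])

```text
t: 6.8
tcp_pos: [580.2, 40.4, 105.1]
ee_rot: [0.105, 0.603, 0.779, 0.138]
contact_force: [-0.1, 2.2, 0.5]
gripper_width: 0.21
finger_force: 77.7
```

```bash
cat >> h.py <<'E'
def tilt():
    z=rot().as_matrix()[:,2]; u=np.cross(A,[0,0,-1.]); return np.degrees(np.arctan2(z@u,-z[2])).round(1)
def st():
    s=env.state(); M=rot().as_matrix(); print("tilt",tilt(),"grasp-NECK (axis,perp,z)",(lambda d:(round(d@A,1),round(d@np.cross(A,[0,0,1]),1),round(d[2],1)))(s["tcp_pos"]-19*M[:,2]-NECK),"F",s["contact_force"].round(1),"Fa",round(s["contact_force"]@A,1),"T",s["wrist_torque"].round(2),"w",round(s["gripper_width"]*85,1),"q",s["qpos"].round(2),"t",s["t"])
E
python3 -c "from h import *;st()"
```

```text
tilt -20.0 grasp-NECK (axis,perp,z) (np.float64(-1.7), np.float64(-0.5), np.float64(-2.1)) F [-0.1  2.2  0.5] Fa 2.2 T [0.38 0.05 0.08] w 17.9 q [-0.12 -0.14  2.05  0.16  0.91 -0.45] t 6.8
```

Emit:
drive_tool(increments=[[[-0.0004, 0.0055, -0.0002, -0.0139, 0, 0, 1], [-0.0007, 0.011, -0.001, -0.0278, 0, 0, 1], [-0.0011, 0.0164, -0.0022, -0.0417, 0, 0, 1], [-0.0015, 0.0217, -0.0038, -0.0556, 0, 0, 1], [-0.0015, 0.0217, -0.0038, -0.0556, 0, 0, 1], [-0.0015, 0.0217, -0.0038, -0.0556, 0, 0, 0.3], [-0.0015, 0.0217, -0.0038, -0.0556, 0, 0, 0.3], [-0.0015, 0.0217, -0.0038, -0.0556, 0, 0, 0], [-0.0015, 0.0217, -0.0038, -0.0556, 0, 0, 0], [-0.0015, 0.0217, -0.0038, -0.0556, 0, 0, 0]]])

```text
t: 7.8
tcp_pos: [584.4, 41.4, 105.6]
ee_rot: [0.205, 0.576, 0.744, 0.268]
contact_force: [-0.4, -0.3, -0.2]
gripper_width: 0.996
finger_force: 0.0
```

```bash
python3 - <<'E'
from h import *
st(); p=vision.camera_params("wrist"); im=vision.capture("wrist")
s=vision.capture("scene")[185:265,240:340]; s=cv2.resize(s,None,fx=4,fy=4,interpolation=cv2.INTER_CUBIC)
w=im[:420,60:500]; o=np.zeros((420,840,3),np.uint8); o[:,:440]=w; o[:320,440:840]=s[:, :400]
cv2.imwrite("pics/w3.png",cv2.resize(o,(800,400))[:,:,::-1])
ngoal(-40,80,1)
E
```

```text
tilt -39.5 grasp-NECK (axis,perp,z) (np.float64(-1.8), np.float64(-1.8), np.float64(-4.7)) F [-0.4 -0.3 -0.2] Fa -0.2 T [-0.07  0.32  0.04] w 84.6 q [-0.19 -0.28  2.25  0.52  0.59 -0.79] t 7.8
inc [ 0.0035  0.0126 -0.2747] [-0.0014 -0.0005 -0.0002] deg 0.5
```

View pics/w3.png

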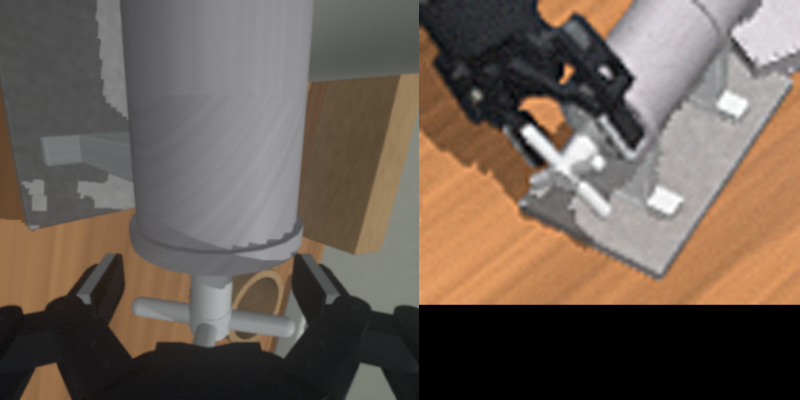

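Emit:
drive_tool(increments=[[[0, -0.0088, -0.0006, 0.0222, 0, 0, 0], [0, -0.0175, -0.0025, 0.0444, 0, 0, 0], [0, -0.0258, -0.0055, 0.0667, 0, 0, 0], [0, -0.0336, -0.0096, 0.0889, 0, 0, 0], [0, -0.0407, -0.0148, 0.1111, 0, 0, 0], [0, -0.0471, -0.021, 0.1333, 0, 0, 0], [0, -0.0525, -0.0279, 0.1556, 0, 0, 0], [0, -0.0569, -0.0356, 0.1778, 0, 0, 0], [0, -0.0602, -0.0438, 0.2, 0, 0, 0], [0, -0.0624, -0.0523, 0.2222, 0, 0, 0]]])

```text
t: 8.9
tcp_pos: [561.7, 35.3, 106.6]
ee_rot: [-0.214, 0.573, 0.742, -0.274]
contact_force: [0.2, 0.1, -1.2]
gripper_width: 1.002
finger_force: 0.0
```

```bash
python3 -c "
from h import *
st();ngoal(60,0,2.2)"
```

```text
tilt 40.7 grasp-NECK (axis,perp,z) (np.float64(-2.0), np.float64(-0.8), np.float64(-4.0)) F [ 0.2  0.1 -1.2] Fa 0.0 T [ 0.09 -0.31 -0.01] w 85.1 q [ 0.01  0.48  1.44 -0.17  1.92 -0.25] t 8.9
inc [-0.0008 -0.0274 -0.0154] [ 0.0536 -0.0001  0.0004] deg 19.3
```

Emit:
drive_tool(increments=[[[-0.0004, -0.0075, -0.003, 0.0139, 0, 0, 0], [-0.0008, -0.015, -0.007, 0.0278, 0, 0, 0], [-0.0008, -0.021, -0.011, 0.0417, 0, 0, 0], [-0.0008, -0.0274, -0.0154, 0.0536, 0, 0, 0], [-0.0008, -0.0274, -0.0154, 0.0536, 0, 0, 0.5], [-0.0008, -0.0274, -0.0154, 0.0536, 0, 0, 1], [-0.0008, -0.0274, -0.0154, 0.0536, 0, 0, 1], [-0.0008, -0.0274, -0.0154, 0.0536, 0, 0, 1], [-0.0008, -0.0274, -0.0154, 0.0536, 0, 0, 1], [-0.0008, -0.0274, -0.0154, 0.0536, 0, 0, 1]]])

```text
t: 9.9
tcp_pos: [558.1, 34.1, 115.6]
ee_rot: [-0.305, 0.53, 0.687, -0.393]
contact_force: [2.5, 0.0, -0.4]
gripper_width: 0.207
finger_force: 78.0
```

Emit:
drive_tool(increments=[[[-0.0006, 0.0088, -0.0006, -0.0222, 0, 0, 1], [-0.0012, 0.0175, -0.0025, -0.0444, 0, 0, 1], [-0.0018, 0.0258, -0.0055, -0.0667, 0, 0, 1], [-0.0024, 0.0336, -0.0096, -0.0889, 0, 0, 1], [-0.003, 0.0407, -0.0148, -0.1111, 0, 0, 1], [-0.0036, 0.0471, -0.021, -0.1333, 0, 0, 1], [-0.0041, 0.0525, -0.0279, -0.1556, 0, 0, 1], [-0.0047, 0.0569, -0.0356, -0.1778, 0, 0, 1], [-0.0053, 0.0602, -0.0438, -0.2, 0, 0, 1], [-0.0059, 0.0624, -0.0523, -0.2222, 0, 0, 1]]])

```text
t: 10.9
tcp_pos: [580.6, 37.7, 107.8]
ee_rot: [0.109, 0.602, 0.778, 0.142]
contact_force: [2.3, 1.4, -1.7]
gripper_width: 0.201
finger_force: 78.7
```

```bash
python3 -c "
from h import *
st();ngoal(-40,0,4.4)"
```

```text
tilt -20.6 grasp-NECK (axis,perp,z) (np.float64(-4.4), np.float64(-1.0), np.float64(0.6)) F [ 2.3  1.4 -1.7] Fa 0.8 T [ 0.07  0.05 -0.08] w 17.1 q [-0.13 -0.15  2.06  0.17  0.91 -0.46] t 10.9
inc [ 0.      0.0234 -0.0007] [-0.0539 -0.0002 -0.    ] deg 19.4
```

Emit:
drive_tool(increments=[[[-0.0004, 0.0055, -0.0002, -0.0139, 0, 0, 1], [-0.0007, 0.011, -0.001, -0.0278, 0, 0, 1], [-0.0011, 0.0164, -0.0022, -0.0417, 0, 0, 1], [-0.0015, 0.0217, -0.0038, -0.0556, 0, 0, 1], [-0.0015, 0.0217, -0.0038, -0.0556, 0, 0, 1], [-0.0015, 0.0217, -0.0038, -0.0556, 0, 0, 0.3], [-0.0015, 0.0217, -0.0038, -0.0556, 0, 0, 0.3], [-0.0015, 0.0217, -0.0038, -0.0556, 0, 0, 0], [-0.0015, 0.0217, -0.0038, -0.0556, 0, 0, 0], [-0.0015, 0.0217, -0.0038, -0.0556, 0, 0, 0]]])

```text
t: 11.9
tcp_pos: [586.1, 39.4, 109.9]
ee_rot: [0.209, 0.575, 0.743, 0.273]
contact_force: [0.4, -0.0, -0.2]
gripper_width: 0.997
finger_force: 0.0
```

```bash
python3 -c "
from h import *
st();ngoal(25,0,4.4)"
```

```text
tilt -40.2 grasp-NECK (axis,perp,z) (np.float64(-4.2), np.float64(-0.8), np.float64(-0.6)) F [ 0.4 -0.  -0.2] Fa -0.1 T [-0.12  0.36 -0.05] w 84.7 q [-0.2  -0.29  2.25  0.53  0.59 -0.81] t 11.9
inc [-0.0009 -0.0541 -0.0365] [ 0.1811 -0.0006  0.0002] deg 65.2
```

Emit:
drive_tool(increments=[[[0, -0.0088, -0.0006, 0.0222, 0, 0, 0], [0, -0.0175, -0.0025, 0.0444, 0, 0, 0], [0, -0.0258, -0.0055, 0.0667, 0, 0, 0], [0, -0.0336, -0.0096, 0.0889, 0, 0, 0], [0, -0.0407, -0.0148, 0.1111, 0, 0, 0], [0, -0.0471, -0.021, 0.1333, 0, 0, 0], [0, -0.0515, -0.0279, 0.1556, 0, 0, 0], [-0.0005, -0.0535, -0.0345, 0.174, 0, 0, 0], [-0.001, -0.0541, -0.0365, 0.181, 0, 0, 0], [-0.001, -0.0541, -0.0365, 0.181, 0, 0, 0]]])

```text
t: 12.9
tcp_pos: [567.9, 34.3, 106.5]
ee_rot: [-0.134, 0.597, 0.772, -0.17]
contact_force: [0.6, 0.7, 0.5]
gripper_width: 0.999
finger_force: 0.0
```

Emit:
drive_tool(increments=[[[0, 0, 0, 0, 0, 0, 0.5], [0, 0, 0, 0, 0, 0, 1], [0, 0, 0, 0, 0, 0, 1], [0, 0, 0, 0, 0, 0, 1], [0, 0, 0, 0, 0, 0, 1], [0, 0, 0, 0, 0, 0, 1], [-0.0004, 0.0077, -0.0005, -0.0194, 0, 0, 1], [-0.0009, 0.0153, -0.0019, -0.0389, 0, 0, 1], [-0.0013, 0.0227, -0.0042, -0.0583, 0, 0, 1], [-0.0016, 0.0268, -0.0059, -0.0694, 0, 0, 1]]])

```text
t: 13.9
tcp_pos: [574.5, 35.4, 106.9]
ee_rot: [0.0, 0.612, 0.791, 0.003]
contact_force: [-2.1, -0.6, 2.2]
gripper_width: 0.21
finger_force: 78.6
```

```bash
python3 -c "
from h import *
st()"
```

```text
tilt -0.3 grasp-NECK (axis,perp,z) (np.float64(-5.1), np.float64(-0.9), np.float64(0.9)) F [-2.1 -0.6  2.2] Fa -0.1 T [-0.01  0.49  0.07] w 17.8 q [-0.07  0.04  1.84  0.    1.26 -0.32] t 13.9
```

Emit:
drive_tool(increments=[[[-0.002, 0, 0, 0, 0, 0, 1], [-0.004, 0, 0, 0, 0, 0, 1], [-0.006, 0, 0, 0, 0, 0, 1], [-0.008, 0, 0, 0, 0, 0, 1], [-0.01, 0, 0, 0, 0, 0, 1], [-0.012, 0, 0, 0, 0, 0, 1], [-0.014, 0, 0, 0, 0, 0, 1], [-0.014, 0, 0, 0, 0, 0, 1], [-0.014, 0, 0, 0, 0, 0, 1], [-0.014, 0, 0, 0, 0, 0, 1]]])

```text
t: 14.9
tcp_pos: [575.5, 33.2, 106.3]
ee_rot: [-0.004, 0.611, 0.791, 0.001]
contact_force: [-7.6, 5.4, 8.3]
gripper_width: 0.207
finger_force: 79.5
```

```bash
python3 -c "
from h import *
st()"
```

```text
tilt 0.2 grasp-NECK (axis,perp,z) (np.float64(-7.5), np.float64(-0.3), np.float64(0.3)) F [-7.6  5.4  8.3] Fa 7.2 T [1.   1.29 0.2 ] w 17.6 q [-0.07  0.05  1.83  0.01  1.27 -0.33] t 14.9
```

The tug met about 7 N after 2.4 mm, so the thread still holds. I ease back and turn 20° more.

Emit:
drive_tool(increments=[[[0.007, 0, 0, 0, 0, 0, 1], [0.014, 0, 0, 0, 0, 0, 1], [0.0136, 0.0055, -0.0002, -0.0139, 0, 0, 1], [0.0132, 0.011, -0.001, -0.0278, 0, 0, 1], [0.0129, 0.0164, -0.0022, -0.0417, 0, 0, 1], [0.0125, 0.0217, -0.0038, -0.0556, 0, 0, 1], [0.0125, 0.0217, -0.0038, -0.0556, 0, 0, 1], [0.0085, 0.0217, -0.0038, -0.0556, 0, 0, 1], [0.0045, 0.0217, -0.0038, -0.0556, 0, 0, 1], [-0.001, 0.0217, -0.0038, -0.0556, 0, 0, 1]]])

```text
t: 15.9
tcp_pos: [581.2, 35.7, 107.2]
ee_rot: [0.101, 0.603, 0.779, 0.139]
contact_force: [-12.9, 12.2, 12.2]
gripper_width: 0.207
finger_force: 80.3
```

```bash
python3 -c "
from h import *
st()"
```

```text
tilt -19.8 grasp-NECK (axis,perp,z) (np.float64(-6.7), np.float64(-0.6), np.float64(0.1)) F [-12.9  12.2  12.2] Fa 15.1 T [2.04 1.6  1.07] w 17.6 q [-0.13 -0.14  2.05  0.17  0.93 -0.47] t 15.9
```

Emit:
drive_tool(increments=[[[0.007, 0, 0, 0, 0, 0, 1], [0.0135, 0, 0, 0, 0, 0, 1], [0.0131, 0.0055, -0.0002, -0.0139, 0, 0, 1], [0.0128, 0.011, -0.001, -0.0278, 0, 0, 1], [0.0122, 0.0186, -0.0028, -0.0472, 0, 0, 1], [0.0122, 0.0186, -0.0028, -0.0472, 0, 0, 1], [0.0122, 0.0186, -0.0028, -0.0472, 0, 0, 1], [0.0085, 0.0186, -0.0028, -0.0472, 0, 0, 1], [0.0045, 0.0186, -0.0028, -0.0472, 0, 0, 1], [-0.001, 0.0186, -0.0028, -0.0472, 0, 0, 1]]])

```text
t: 16.9
tcp_pos: [585.9, 36.8, 109.4]
ee_rot: [0.188, 0.58, 0.751, 0.253]
contact_force: [-21.0, 13.2, 16.0]
gripper_width: 0.204
finger_force: 81.3
```

```bash
python3 -c "
from h import *
st()"
```

```text
tilt -36.7 grasp-NECK (axis,perp,z) (np.float64(-6.8), np.float64(-0.7), np.float64(-0.4)) F [-21.   13.2  16. ] Fa 18.0 T [2.23 1.58 1.92] w 17.3 q [-0.2  -0.27  2.22  0.46  0.65 -0.74] t 16.9
```

Emit:
drive_tool(increments=[[[0.007, 0, 0, 0, 0, 0, 1], [0.0132, 0, 0, 0, 0, 0, 1], [0.0132, 0, 0, 0, 0, 0, 1], [0.0132, 0, 0, 0, 0, 0, 1], [0.0132, 0, 0, 0, 0, 0, 0.3], [0.0132, 0, 0, 0, 0, 0, 0.3], [0.0132, 0, 0, 0, 0, 0, 0], [0.0132, 0, 0, 0, 0, 0, 0], [0.0132, 0, 0, 0, 0, 0, 0], [0.0132, 0, 0, 0, 0, 0, 0]]])

```text
t: 17.9
tcp_pos: [586.6, 37.6, 109.9]
ee_rot: [0.193, 0.581, 0.75, 0.252]
contact_force: [0.2, 0.3, -0.0]
gripper_width: 1.001
finger_force: 0.0
```

```bash
python3 - <<'E'
from h import *
st()
p=vision.camera_params("wrist"); im=vision.capture("wrist")
for k,o in (("star",-22.5),("flange",16.5),("mouth",22.5)): print(k,proj(p,NECK+o*A).round(1))
# bar tip predictions for each plug angle (deg turned), out = 8*ang/360
n=np.cross([0,0,1],A)
def tips(ang):
    c=NECK-22.5*A-8*ang/360*A
    return [proj(p,c+42*(np.cos(t)*n+np.sin(t)*np.array([0,0,1]))).round(0).tolist() for t in np.radians(52-ang+90*np.arange(4)*1.)]
# loosening: from z towards... rotation by -ang about A
def tips(ang):
    c=NECK-22.5*A-8*ang/360*A; R=Rn.from_rotvec(-np.radians(ang)*A)
    return [proj(p,c+R.apply(42*(np.cos(t)*n+np.sin(t)*np.array([0,0,1])))).round(0).tolist() for t in np.radians(52+90*np.arange(4))]
for a in (200,220,240,260): print(a,tips(a))
cv2.imwrite("pics/w4.png",cv2.resize(im[200:400,150:410],None,fx=3,fy=3,interpolation=cv2.INTER_CUBIC)[:,:,::-1])
E
```

```text
tilt -37.1 grasp-NECK (axis,perp,z) (np.float64(-6.0), np.float64(0.0), np.float64(0.1)) F [ 0.2  0.3 -0. ] Fa 0.2 T [-0.1   0.21  0.04] w 85.1 q [-0.19 -0.27  2.22  0.45  0.64 -0.73] t 17.9
star [278.5 321.6]
flange [278.4 246.7]
mouth [278.3 234. ]
200 [[303.0, 287.0], [205.0, 311.0], [238.0, 399.0], [368.0, 351.0]]
220 [[326.0, 294.0], [223.0, 298.0], [208.0, 383.0], [358.0, 374.0]]
240 [[345.0, 306.0], [244.0, 291.0], [192.0, 362.0], [333.0, 395.0]]
260 [[360.0, 323.0], [268.0, 287.0], [190.0, 341.0], [297.0, 407.0]]
```

View pics/w4.png

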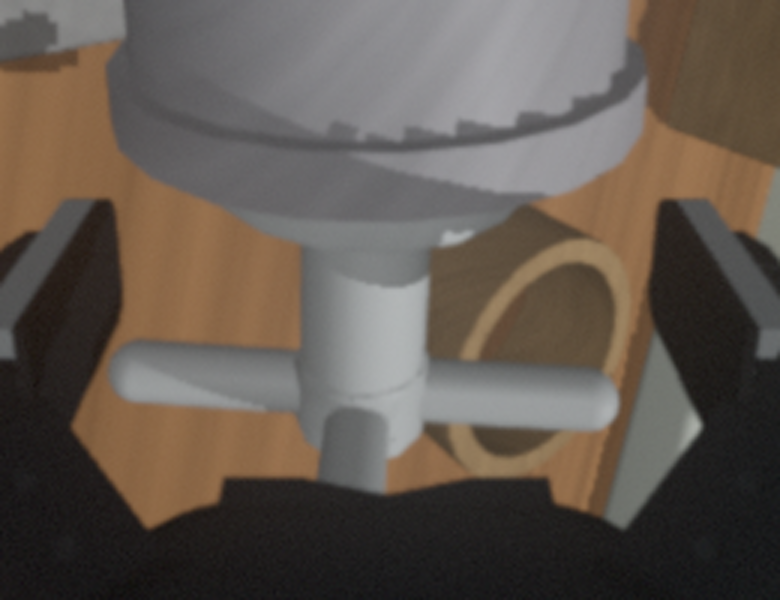

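The bar tips are at (192,323) and (350,332), so the plug has turned about 184° and stands about 4 mm out. It slipped in the grip at 80 N. I regrip with 120 N.

Emit:
drive_tool(increments=[[[0.001, -0.0088, -0.0006, 0.0222, 0, 0, 0], [0.002, -0.0175, -0.0025, 0.0444, 0, 0, 0], [0.003, -0.0258, -0.0055, 0.0667, 0, 0, 0], [0.004, -0.0336, -0.0096, 0.0889, 0, 0, 0], [0.005, -0.0407, -0.0148, 0.1111, 0, 0, 0], [0.006, -0.0471, -0.021, 0.1333, 0, 0, 0], [0.006, -0.0525, -0.0279, 0.1556, 0, 0, 0], [0.006, -0.0569, -0.0356, 0.1778, 0, 0, 0], [0.006, -0.0602, -0.0438, 0.2, 0, 0, 0], [0.006, -0.0617, -0.0491, 0.2139, 0, 0, 0]]])

```text
t: 18.95
tcp_pos: [563.9, 33.7, 109.9]
ee_rot: [-0.211, 0.574, 0.743, -0.271]
contact_force: [0.4, 1.0, -0.1]
gripper_width: 1.004
finger_force: 0.0
```

```bash
python3 - <<'E'
from h import *
st();ngoal(40,0,4.1)
E
```

```text
tilt 40.2 grasp-NECK (axis,perp,z) (np.float64(-4.1), np.float64(0.7), np.float64(-0.6)) F [ 0.4  1.  -0.1] Fa 0.8 T [ 0.06 -0.29 -0.01] w 85.3 q [ 0.01  0.48  1.43 -0.17  1.91 -0.25] t 18.95
inc [-0.0001 -0.003   0.0001] [-0.0005 -0.0003  0.0005] deg 0.3
```

Good. I grip, then turn 60° at 6° per row.

Emit:
drive_tool(increments=[[[0, 0, 0, 0, 0, 0, 0.5], [0, 0, 0, 0, 0, 0, 1], [0, 0, 0, 0, 0, 0, 1], [0, 0, 0, 0, 0, 0, 1], [0, 0, 0, 0, 0, 0, 1], [0, 0, 0, 0, 0, 0, 1], [0, 0, 0, 0, 0, 0, 1], [0, 0, 0, 0, 0, 0, 1], [0, 0, 0, 0, 0, 0, 1], [0, 0, 0, 0, 0, 0, 1]]], newtons=120)

```text
t: 19.95
tcp_pos: [563.4, 33.4, 111.4]
ee_rot: [-0.21, 0.575, 0.744, -0.269]
contact_force: [0.1, 0.3, 6.2]
gripper_width: 0.192
finger_force: 117.6
```

Emit:
drive_tool(increments=[[[-0.0004, 0.0066, -0.0003, -0.0167, 0, 0, 1], [-0.0009, 0.0132, -0.0014, -0.0333, 0, 0, 1], [-0.0013, 0.0196, -0.0031, -0.05, 0, 0, 1], [-0.0018, 0.0258, -0.0055, -0.0667, 0, 0, 1], [-0.0022, 0.0317, -0.0085, -0.0833, 0, 0, 1], [-0.0027, 0.0372, -0.0121, -0.1, 0, 0, 1], [-0.0031, 0.0424, -0.0163, -0.1167, 0, 0, 1], [-0.0036, 0.0471, -0.021, -0.1333, 0, 0, 1], [-0.004, 0.0512, -0.0261, -0.15, 0, 0, 1], [-0.0044, 0.0548, -0.0317, -0.1667, 0, 0, 1]]])

```text
t: 20.95
tcp_pos: [580.5, 36.3, 107.8]
ee_rot: [0.106, 0.602, 0.779, 0.139]
contact_force: [-9.2, -1.4, 7.9]
gripper_width: 0.194
finger_force: 118.9
```

```bash
python3 -c "
from h import *
st()"
```

```text
tilt -20.1 grasp-NECK (axis,perp,z) (np.float64(-5.8), np.float64(-1.3), np.float64(0.6)) F [-9.2 -1.4  7.9] Fa 1.0 T [0.09 1.38 0.36] w 16.5 q [-0.13 -0.15  2.05  0.17  0.92 -0.46] t 20.95
```

Tug of 4.5 mm.

Emit:
drive_tool(increments=[[[-0.0025, 0, 0, 0, 0, 0, 1], [-0.005, 0, 0, 0, 0, 0, 1], [-0.0075, 0, 0, 0, 0, 0, 1], [-0.01, 0, 0, 0, 0, 0, 1], [-0.0125, 0, 0, 0, 0, 0, 1], [-0.015, 0, 0, 0, 0, 0, 1], [-0.015, 0, 0, 0, 0, 0, 1], [-0.015, 0, 0, 0, 0, 0, 1], [-0.015, 0, 0, 0, 0, 0, 1], [-0.015, 0, 0, 0, 0, 0, 1]]])

```text
t: 21.95
tcp_pos: [580.8, 34.6, 107.1]
ee_rot: [0.102, 0.603, 0.779, 0.139]
contact_force: [-13.0, 6.1, 10.6]
gripper_width: 0.196
finger_force: 119.3
```

```bash
python3 - <<'E'
from h import *
st()
p=vision.camera_params("wrist"); im=vision.capture("wrist")
n=np.cross([0,0,1],A)
def tips(ang,out):
    c=NECK-22.5*A-out*A; R=Rn.from_rotvec(-np.radians(ang)*A)
    return [proj(p,c+R.apply(42*(np.cos(t)*n+np.sin(t)*np.array([0,0,1])))).round(0).tolist() for t in np.radians(52+90*np.arange(4))]
for a in (200,220,240,260): print(a,tips(a,8*a/360+3))
cv2.imwrite("pics/w5.png",cv2.resize(im[200:400,150:410],None,fx=3,fy=3,interpolation=cv2.INTER_CUBIC)[:,:,::-1])
E
```

```text
tilt -19.8 grasp-NECK (axis,perp,z) (np.float64(-7.6), np.float64(-1.3), np.float64(-0.0)) F [-13.    6.1  10.6] Fa 9.2 T [1.29 1.5  0.77] w 16.6 q [-0.13 -0.14  2.05  0.17  0.93 -0.47] t 21.95
200 [[325.0, 295.0], [223.0, 301.0], [215.0, 387.0], [363.0, 372.0]]
220 [[345.0, 306.0], [244.0, 293.0], [197.0, 366.0], [341.0, 393.0]]
240 [[361.0, 321.0], [267.0, 289.0], [193.0, 345.0], [306.0, 407.0]]
260 [[370.0, 341.0], [290.0, 289.0], [199.0, 326.0], [266.0, 409.0]]
```

View pics/w5.png

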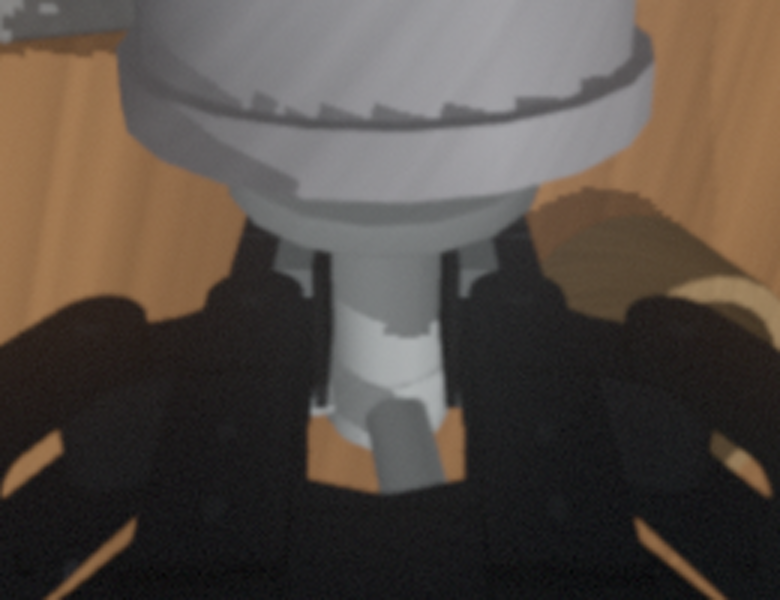

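The bar facing the camera shows a turn of about 238°, with little slip at 120 N. The tug still met 9 N at 1.8 mm. I turn 19° more and tug again.

Emit:
drive_tool(increments=[[[0.008, 0, 0, 0, 0, 0, 1], [0.015, 0, 0, 0, 0, 0, 1], [0.0146, 0.0055, -0.0002, -0.0139, 0, 0, 1], [0.0142, 0.011, -0.001, -0.0278, 0, 0, 1], [0.0139, 0.0164, -0.0022, -0.0417, 0, 0, 1], [0.0136, 0.0206, -0.0034, -0.0528, 0, 0, 1], [0.0136, 0.0206, -0.0034, -0.0528, 0, 0, 1], [0.009, 0.0206, -0.0034, -0.0528, 0, 0, 1], [0.004, 0.0206, -0.0034, -0.0528, 0, 0, 1], [-0.002, 0.0206, -0.0034, -0.0528, 0, 0, 1]]])

```text
t: 23.0
tcp_pos: [585.9, 36.3, 109.6]
ee_rot: [0.199, 0.577, 0.746, 0.267]
contact_force: [-17.7, 12.7, 14.6]
gripper_width: 0.191
finger_force: 120.3
```

```bash
python3 -c "
from h import *
st()"
```

```text
tilt -38.8 grasp-NECK (axis,perp,z) (np.float64(-7.2), np.float64(-1.4), np.float64(-0.6)) F [-17.7  12.7  14.6] Fa 16.7 T [2.22 1.22 1.91] w 16.3 q [-0.2  -0.28  2.24  0.52  0.62 -0.8 ] t 23.0
```

Emit:
drive_tool(increments=[[[0.008, 0, 0, 0, 0, 0, 1], [0.0156, 0, 0, 0, 0, 0, 1], [0.0156, 0, 0, 0, 0, 0, 0.5], [0.0156, 0, 0, 0, 0, 0, 0.3], [0.0156, 0, 0, 0, 0, 0, 0], [0.0156, 0, 0, 0, 0, 0, 0], [0.0156, 0, 0, 0, 0, 0, 0], [0.0156, 0, 0, 0, 0, 0, 0], [0.0156, 0, 0, 0, 0, 0, 0], [0.0156, 0, 0, 0, 0, 0, 0]]])

```text
t: 24.0
tcp_pos: [587.1, 37.8, 110.4]
ee_rot: [0.204, 0.577, 0.745, 0.265]
contact_force: [-0.4, -0.4, -0.0]
gripper_width: 1.005
finger_force: 0.0
```

```bash
python3 -c "
from h import *
st();ngoal(20,0,5.8)
p=vision.camera_params('wrist'); im=vision.capture('wrist')
n=np.cross([0,0,1],A)
def tips(ang,out):
    c=NECK-22.5*A-out*A; R=Rn.from_rotvec(-np.radians(ang)*A)
    return [proj(p,c+R.apply(42*(np.cos(t)*n+np.sin(t)*np.array([0,0,1])))).round(0).tolist() for t in np.radians(52+90*np.arange(4))]
for a in (210,230,250,260,270): print(a,tips(a,8*a/360))
cv2.imwrite('pics/w6.png',cv2.resize(im[200:400,150:410],None,fx=3,fy=3,interpolation=cv2.INTER_CUBIC)[:,:,::-1])
"
```

```text
tilt -39.1 grasp-NECK (axis,perp,z) (np.float64(-5.9), np.float64(-0.0), np.float64(0.2)) F [-0.4 -0.4 -0. ] Fa -0.3 T [-0.03  0.32  0.04] w 85.5 q [-0.2  -0.28  2.24  0.5   0.61 -0.78] t 24.0
inc [ 0.0003 -0.0547 -0.0303] [ 1.641e-01 -5.000e-04  1.000e-04] deg 59.1
210 [[312.0, 289.0], [212.0, 305.0], [224.0, 394.0], [365.0, 360.0]]
230 [[334.0, 298.0], [231.0, 295.0], [200.0, 375.0], [349.0, 383.0]]
250 [[352.0, 312.0], [254.0, 289.0], [190.0, 353.0], [320.0, 401.0]]
260 [[359.0, 321.0], [265.0, 287.0], [190.0, 343.0], [301.0, 406.0]]
270 [[364.0, 330.0], [277.0, 287.0], [192.0, 333.0], [281.0, 409.0]]
```

View pics/w6.png

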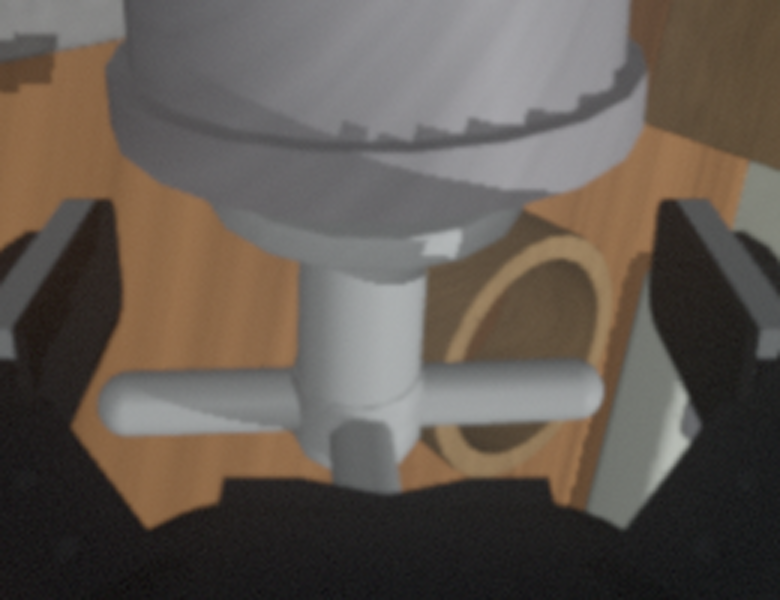

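The bar tips are at (191,334) and (345,329), about 265° turned and 6 mm out. I regrip upright, turn 20° more and tug again.

Emit:
drive_tool(increments=[[[0, -0.0088, -0.0006, 0.0222, 0, 0, 0], [0, -0.0175, -0.0025, 0.0444, 0, 0, 0], [0, -0.0258, -0.0055, 0.0667, 0, 0, 0], [0, -0.0336, -0.0096, 0.0889, 0, 0, 0], [0, -0.0399, -0.0141, 0.1086, 0, 0, 0], [0, -0.0399, -0.0141, 0.1086, 0, 0, 0.5], [0, -0.0399, -0.0141, 0.1086, 0, 0, 1], [0, -0.0399, -0.0141, 0.1086, 0, 0, 1], [0, -0.0399, -0.0141, 0.1086, 0, 0, 1], [0, -0.0399, -0.0141, 0.1086, 0, 0, 1]]])

```text
t: 25.05
tcp_pos: [574.5, 34.6, 106.2]
ee_rot: [-0.001, 0.612, 0.791, 0.001]
contact_force: [-2.1, -0.7, 0.9]
gripper_width: 0.197
finger_force: 117.3
```

Emit:
drive_tool(increments=[[[0, 0, 0, 0, 0, 0, 1], [-0.0004, 0.0055, -0.0002, -0.0139, 0, 0, 1], [-0.0007, 0.011, -0.001, -0.0278, 0, 0, 1], [-0.0011, 0.0164, -0.0022, -0.0417, 0, 0, 1], [-0.0015, 0.0217, -0.0038, -0.0556, 0, 0, 1], [-0.0015, 0.0217, -0.0038, -0.0556, 0, 0, 1], [-0.005, 0.0217, -0.0038, -0.0556, 0, 0, 1], [-0.008, 0.0217, -0.0038, -0.0556, 0, 0, 1], [-0.012, 0.0217, -0.0038, -0.0556, 0, 0, 1], [-0.016, 0.0217, -0.0038, -0.0556, 0, 0, 1]]])

```text
t: 26.05
tcp_pos: [582.2, 32.4, 106.7]
ee_rot: [0.103, 0.603, 0.779, 0.137]
contact_force: [-6.1, 0.7, 1.3]
gripper_width: 0.195
finger_force: 118.3
```

```bash
python3 -c "
from h import *
st()"
```

```text
tilt -19.8 grasp-NECK (axis,perp,z) (np.float64(-10.0), np.float64(-0.5), np.float64(-0.4)) F [-6.1  0.7  1.3] Fa 2.2 T [0.21 0.94 0.38] w 16.6 q [-0.14 -0.14  2.04  0.17  0.92 -0.47] t 26.05
```

The plug moved 2.7 mm more with only 2 N resisting, so the thread has let go. I draw it straight out.

Emit:
drive_tool(increments=[[[-0.012, 0, 0, 0, 0, 0, 1], [-0.024, 0, 0, 0, 0, 0, 1], [-0.036, 0, 0, 0, 0, 0, 1], [-0.048, 0, 0, 0, 0, 0, 1], [-0.06, 0, 0, 0, 0, 0, 1], [-0.072, 0, 0, 0, 0, 0, 1], [-0.084, 0, 0, 0, 0, 0, 1], [-0.096, 0, 0, 0, 0, 0, 1], [-0.108, 0, 0, 0, 0, 0, 1], [-0.12, 0, 0, 0, 0, 0, 1]]])

```text
t: 27.05
tcp_pos: [592.5, -3.5, 107.6]
ee_rot: [0.106, 0.603, 0.779, 0.139]
contact_force: [-0.3, -0.2, -2.2]
gripper_width: 0.192
finger_force: 117.9
```

Emit:
drive_tool(increments=[[[-0.012, 0, 0, 0, 0, 0, 1], [-0.024, 0, 0, 0, 0, 0, 1], [-0.036, 0, 0, 0, 0, 0, 1], [-0.048, 0, 0, 0, 0, 0, 1], [-0.06, 0, 0, 0, 0, 0, 1], [-0.072, 0, 0, 0, 0, 0, 1], [-0.084, 0, 0, 0, 0, 0, 1], [-0.096, 0, 0, 0, 0, 0, 1], [-0.11, 0, 0, 0, 0, 0, 1], [-0.125, 0, 0, 0, 0, 0, 1]]])

```text
t: 28.05
tcp_pos: [601.5, -39.6, 107.0]
ee_rot: [0.105, 0.603, 0.779, 0.138]
contact_force: [0.6, 0.3, -1.1]
gripper_width: 0.191
finger_force: 117.9
```

```bash
python3 - <<'E'
from h import *
st()
s=vision.capture("scene"); w=vision.capture("wrist")
T=vision.camera_params("top"); vision.capture("top")
print([(r["xy"],r["p"],at_z(T,r["xy"],0).round()) for r in vision.place_of("tray","top")][:2],[(r["bbox"],r["p"]) for r in vision.recognise("tray","top")][:2])
o=np.zeros((420,860,3),np.uint8); o[:,:560]=w; o[:300,560:]=cv2.resize(s[185:285,240:340],None,fx=3,fy=3)
cv2.imwrite("pics/w7.png",cv2.resize(o,(800,391))[:,:,::-1])
E
```

```text
tilt -20.0 grasp-NECK (axis,perp,z) (np.float64(-84.5), np.float64(0.0), np.float64(-0.1)) F [ 0.6  0.3 -1.1] Fa 0.1 T [-0.14  0.24 -0.03] w 16.3 q [-0.27 -0.08  1.99  0.22  0.94 -0.63] t 28.05
[([217.1, 207.5], 0.56, array([480., 353.,   0.]))] [([190.0, 176.1, 247.4, 239.1], 0.67)]
```

View pics/w7.png

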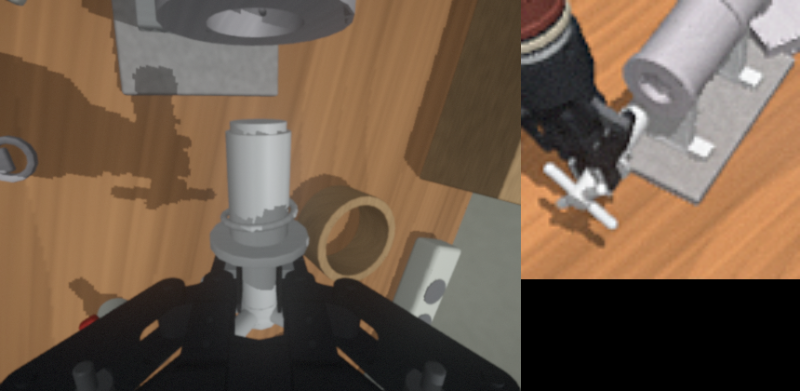

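The plug is clear of the port: the nose is free at about (258,125) and the plug is firmly gripped. I now refine the tray's pose by segmentation, with no further pictures to view.

```bash
python3 - <<'E'
from h import *
T=vision.camera_params("top"); im=vision.capture("top")
hsv=cv2.cvtColor(im,cv2.COLOR_RGB2HSV)
m=((hsv[:,:,1]<60)&(hsv[:,:,2]>90)).astype(np.uint8); mm=np.zeros_like(m); mm[165:248,182:256]=m[165:248,182:256]
mm=cv2.morphologyEx(mm,cv2.MORPH_OPEN,np.ones((3,3)))
c=max(cv2.findContours(mm,cv2.RETR_EXTERNAL,cv2.CHAIN_APPROX_NONE)[0],key=cv2.contourArea)
r=cv2.minAreaRect(c);b=cv2.boxPoints(r);print(r,b.round(1).tolist(),cv2.contourArea(c))
W=np.array([at_z(T,u,28)[:2] for u in b]);print(W.round(),W.mean(0),[np.linalg.norm(W[i]-W[i-1]).round() for i in range(4)])
M=tool(A,0); X=np.array([598,-38,300.])-np.array([0,0,19]); goal(X,M)
E
```

```text
((226.23837280273438, 203.19430541992188), (59.09333801269531, 65.71016693115234), 14.743562698364258) [[189.3000030517578, 227.39999389648438], [206.0, 163.89999389648438], [263.20001220703125, 178.89999389648438], [246.5, 242.5]] 2713.0
[[407. 447.]
 [636. 387.]
 [574. 182.]
 [349. 246.]] [491.52683967 315.56640772] [np.float64(210.0), np.float64(236.0), np.float64(214.0), np.float64(234.0)]
inc [ 0.0088  0.1892 -0.5482] [ 0.0556 -0.0005  0.0001] deg 20.0
```

Emit:
drive_tool(increments=[[[0, 0.01, -0.03, 0.003, 0, 0, 1], [0.001, 0.03, -0.09, 0.009, 0, 0, 1], [0.002, 0.057, -0.165, 0.016, 0, 0, 1], [0.004, 0.085, -0.245, 0.025, 0, 0, 1], [0.005, 0.113, -0.325, 0.034, 0, 0, 1], [0.007, 0.14, -0.405, 0.042, 0, 0, 1], [0.008, 0.164, -0.475, 0.049, 0, 0, 1], [0.009, 0.18, -0.525, 0.054, 0, 0, 1], [0.009, 0.189, -0.548, 0.0556, 0, 0, 1], [0.009, 0.189, -0.548, 0.0556, 0, 0, 1]]])

```text
t: 29.35
tcp_pos: [598.8, -37.9, 282.1]
ee_rot: [-0.0, 0.612, 0.791, 0.002]
contact_force: [0.0, 0.1, -2.0]
gripper_width: 0.194
finger_force: 117.8
```

```bash
python3 - <<'E'
from h import *
st()
D=np.array([.286,.958,0]); goal([536,140,300-19+10],tool(A)); goal([455,250,300-19+10],tool(D))
E
```

```text
tilt -0.1 grasp-NECK (axis,perp,z) (np.float64(-82.1), np.float64(4.3), np.float64(176.1)) F [ 0.   0.1 -2. ] Fa 0.1 T [ 0.01 -0.03  0.01] w 16.5 q [-0.19 -0.03  1.61  0.    1.56 -0.44] t 29.35
inc [ 0.6265 -0.0534 -0.0285] [ 0.0004 -0.0004  0.0002] deg 0.2
inc [ 1.0493 -0.2226 -0.0279] [ 0.0003 -0.0005  0.0866] deg 31.2
```

Emit:
drive_tool(increments=[[[0.03, -0.006, -0.02, 0.0, 0, 0, 1], [0.1, -0.02, -0.028, 0, 0, 0.005, 1], [0.2, -0.042, -0.028, 0, 0, 0.015, 1], [0.32, -0.067, -0.028, 0, 0, 0.027, 1], [0.44, -0.092, -0.028, 0, 0, 0.039, 1], [0.56, -0.118, -0.028, 0, 0, 0.051, 1], [0.68, -0.143, -0.028, 0, 0, 0.063, 1], [0.8, -0.168, -0.028, 0, 0, 0.075, 1], [0.9, -0.19, -0.028, 0, 0, 0.083, 1], [0.96, -0.203, -0.028, 0, 0, 0.0866, 1]]])

```text
t: 30.35
tcp_pos: [464.4, 227.3, 289.0]
ee_rot: [-0.002, 0.802, 0.598, -0.0]
contact_force: [0.0, -0.7, -3.1]
gripper_width: 0.192
finger_force: 117.9
```

```bash
python3 - <<'E'
from h import *
st()
p=vision.camera_params("wrist"); im=vision.capture("wrist"); cv2.imwrite("pics/w8.png",im[:,:,::-1])
print([(r["xy"],round(r["p"],2),at_z(p,r["xy"],0).round()) for r in vision.place_of("tray","wrist")][:2],[(r["bbox"],r["p"]) for r in vision.recognise("tray","wrist")][:2],[(r["bbox"],r["p"]) for r in vision.recognise("plug","wrist")][:1])
for X in ([599,387,28],[553,233,28],[366,286,28],[409,438,28]): print(proj(p,X).round())
hsv=cv2.cvtColor(im,cv2.COLOR_RGB2HSV); m=(hsv[:,:,1]<60)
for r in range(0,420,15): print(''.join('#' if v else '.' for v in m[r,::7]))
E
```

```text
tilt 0.1 grasp-NECK (axis,perp,z) (np.float64(208.2), np.float64(-59.4), np.float64(183.0)) F [ 0.  -0.7 -3.1] Fa -0.7 T [0.01 0.01 0.05] w 16.3 q [ 0.31 -0.24  1.79  0.    1.59  0.6 ] t 30.35
[([268.7, 83.8], 0.72, array([486., 349.,   0.]))] [([183.7, 12.8, 351.7, 155.8], 0.81)] [([217.0, 128.5, 332.9, 361.4], 0.91)]
[350.  19.]
[343. 156.]
[195. 158.]
[184.  25.]
................................................................................
...........................########################.............................
...........................########################.............................
...........................#######################................#######...####
...........................#######################..............#...############
...........................#######################..............################
...........................#######################.............#################
...........................#######################............##################
............................######################.............#################
..
[... 836 characters left out ...]
.....##############...#.##########..................
...............................##################...###########.................
...............................###############################..................
............#..............###################################..................
...............####...#..###############################.########...............
.............########..#################....#############..########..######.....
.........########################################.##.################.######....
....####..###############..#######.###################.#################.##.....
.....#############.#.#..#######.###.########.#.####.###########################.
```

```bash
python3 - <<'E'
from h import *
p=vision.camera_params("wrist"); im=cv2.imread("pics/w8.png")
hsv=cv2.cvtColor(im,cv2.COLOR_BGR2HSV); m=(hsv[:,:,1]<60)
cols=np.array([200,230,260,290,320,340]); top=np.array([np.argmax(m[:100,c]) for c in cols])
rows=np.array([25,45,65,85,105,125,140]); L=np.array([150+np.argmax(m[r,150:260]) for r in rows]); R=np.array([400-1-np.argmax(m[r,300:400][::-1]) for r in rows])
bot=[(c,159+0-np.argmax(m[90:160,c][::-1])) for c in (200,210,220,230,240)]
print(top,L,R,bot)
w=lambda u,z=28:at_z(p,u,z)[:2].round()
print("top",[w(u).tolist() for u in zip(cols,top)]);print("L",[w(u).tolist() for u in zip(L,rows)]);print("R",[w(u).tolist() for u in zip(R,rows)]);print("B",[w(u).tolist() for u in bot])
E
```

```text
[15 14 14 14 13 13] [182 184 185 187 188 190 191] [350 349 348 347 346 345 358] [(200, np.int64(150)), (210, np.int64(150)), (220, np.int64(150)), (230, np.int64(150)), (240, np.int64(150))]
top [[432.0, 440.0], [467.0, 430.0], [500.0, 420.0], [534.0, 410.0], [568.0, 401.0], [591.0, 395.0]]
L [[408.0, 436.0], [403.0, 415.0], [396.0, 394.0], [390.0, 372.0], [383.0, 349.0], [376.0, 325.0], [371.0, 307.0]]
R [[599.0, 379.0], [593.0, 358.0], [587.0, 336.0], [580.0, 314.0], [573.0, 292.0], [567.0, 268.0], [578.0, 245.0]]
B [[377.0, 292.0], [390.0, 288.0], [403.0, 284.0], [415.0, 280.0], [428.0, 277.0]]
```

```bash
cat >> h.py <<'E'
D=np.array([.272,.962,0]); PN=np.array([479.6,323.8,0])
def pgoal(h,pitch=-11.5):
    M=tool(D,0,pitch); return goal(PN+[0,0,h]+19*M[:,2],M)
E
python3 - <<'E'
from h import *
M=tool(D,0,-11.5); print(M.round(2)); pgoal(290);pgoal(120)
E
```

```text
[[ 0.27  0.96 -0.05]
 [ 0.94 -0.27 -0.19]
 [-0.2  -0.   -0.98]]
inc [ 0.3145 -0.0498  0.0607] [-0.0006 -0.0322 -0.0021] deg 11.6
inc [ 0.3135 -0.0483  0.6274] [-0.0006 -0.0322 -0.0021] deg 11.6
```

Emit:
drive_tool(increments=[[[0.04, -0.007, 0.01, 0, -0.004, 0, 1], [0.12, -0.02, 0.03, 0, -0.012, -0.001, 1], [0.21, -0.035, 0.05, 0, -0.022, -0.001, 1], [0.28, -0.045, 0.06, 0, -0.03, -0.002, 1], [0.314, -0.049, 0.1, -0.0006, -0.0322, -0.002, 1], [0.314, -0.049, 0.2, -0.0006, -0.0322, -0.002, 1], [0.314, -0.049, 0.32, -0.0006, -0.0322, -0.002, 1], [0.314, -0.048, 0.44, -0.0006, -0.0322, -0.002, 1], [0.314, -0.048, 0.55, -0.0006, -0.0322, -0.002, 1], [0.314, -0.048, 0.627, -0.0006, -0.0322, -0.002, 1]]])

```text
t: 31.55
tcp_pos: [478.6, 318.2, 98.7]
ee_rot: [0.06, 0.794, 0.599, -0.081]
contact_force: [0.0, 0.2, -1.8]
gripper_width: 0.19
finger_force: 117.5
```

```bash
python3 - <<'E'
from h import *
st();pgoal(50);pgoal(38)
p=vision.camera_params("wrist"); im=vision.capture("wrist"); cv2.imwrite("pics/w9.png",im[:,:,::-1])
print([(r["bbox"],r["p"]) for r in vision.recognise("plug","wrist")][:1],[(r["bbox"],r["p"]) for r in vision.recognise("tray","wrist")][:1])
M=rot().as_matrix();g=env.state()["tcp_pos"]-19*M[:,2]
print("nose",proj(p,g+74.5*M[:,0]),"flange",proj(p,g+22.5*M[:,0]))
for n in ("plug_nose","plug_neck"): print(n,[(r["xy"],r["p"]) for r in vision.place_of(n,"wrist")][:1])
E
```

```text
tilt 6.1 grasp-NECK (axis,perp,z) (np.float64(296.0), np.float64(-21.0), np.float64(-7.7)) F [ 0.   0.2 -1.8] Fa 0.1 T [ 0.15 -0.01 -0.03] w 16.2 q [ 0.52  0.16  1.74 -0.14  1.39  0.84] t 31.55
inc [ 0.0514 -0.0015  0.2185] [-0.0005  0.0003 -0.0005] deg 0.3
inc [ 0.0594 -0.0014  0.2577] [-0.0005  0.0003 -0.0005] deg 0.3
[([217.6, 131.0, 335.4, 360.7], 0.64)] [([105.6, 39.3, 446.7, 273.0], 0.95)]
nose [279.71365232 123.56596061] flange [279.71108424 247.55409865]
plug_nose [([276.3, 131.7], 0.63)]
plug_neck [([278.4, 289.9], 0.75)]
```

Emit:
drive_tool(increments=[[[0.006, 0, 0.035, 0, 0, 0, 1], [0.016, 0, 0.08, 0, 0, 0, 1], [0.029, 0, 0.125, 0, 0, 0, 1], [0.039, -0.001, 0.165, 0, 0, 0, 1], [0.046, -0.001, 0.195, 0, 0, 0, 1], [0.051, -0.001, 0.218, 0, 0, 0, 1], [0.053, -0.001, 0.228, 0, 0, 0, 1], [0.055, -0.001, 0.238, 0, 0, 0, 1], [0.057, -0.001, 0.248, 0, 0, 0, 1], [0.0594, -0.001, 0.2577, 0, 0, 0, 1]]])

```text
t: 32.8
tcp_pos: [480.5, 322.7, 23.4]
ee_rot: [0.06, 0.794, 0.599, -0.079]
contact_force: [-0.2, -0.9, -1.9]
gripper_width: 0.193
finger_force: 117.5
```

```bash
python3 - <<'E'
from h import *
st();print(env.state()["tcp_pos"]);pgoal(30)
E
```

```text
tilt 5.8 grasp-NECK (axis,perp,z) (np.float64(299.9), np.float64(-18.1), np.float64(-83.0)) F [-0.2 -0.9 -1.9] Fa -0.8 T [ 0.15 -0.02  0.01] w 16.4 q [ 0.53  0.26  1.76 -0.14  1.27  0.86] t 32.8
[480.47542665 322.68607638  23.38247868]
inc [-0.0018 -0.0039  0.0412] [ 0.0002 -0.0003 -0.0004] deg 0.2
```

Emit:
drive_tool(increments=[[[0, 0, 0.002, 0, 0, 0, 1], [0, 0, 0.004, 0, 0, 0, 1], [0.001, 0, 0.006, 0, 0, 0, 1], [0.001, 0, 0.008, 0, 0, 0, 1], [0.001, 0, 0.01, 0, 0, 0, 1], [0.002, 0, 0.012, 0, 0, 0, 1], [0.002, 0, 0.014, 0, 0, 0, 1], [0.002, 0, 0.016, 0, 0, 0, 1], [0.003, 0, 0.018, 0, 0, 0, 1], [0.003, 0, 0.018, 0, 0, 0, 1]]])

```text
t: 33.8
tcp_pos: [480.9, 323.7, 20.1]
ee_rot: [0.06, 0.794, 0.599, -0.078]
contact_force: [-4.1, 3.5, 10.3]
gripper_width: 0.192
finger_force: 119.1
```

```bash
python3 -c "
from h import *
st()"
```

```text
tilt 5.7 grasp-NECK (axis,perp,z) (np.float64(300.7), np.float64(-17.5), np.float64(-86.2)) F [-4.1  3.5 10.3] Fa 4.4 T [-0.07  0.76 -0.26] w 16.3 q [ 0.53  0.27  1.76 -0.14  1.26  0.86] t 33.8
```

Contact at about 10 N. I ease the grip so the plug settles, go down a little, then open slowly.

Emit:
drive_tool(increments=[[[0, 0, 0, 0, 0, 0, 1], [0, 0, 0, 0, 0, 0, 1], [0.001, 0, 0.003, 0, 0, 0, 1], [0.001, 0, 0.006, 0, 0, 0, 1], [0.002, 0, 0.009, 0, 0, 0, 1], [0.002, 0, 0.012, 0, 0, 0, 1], [0.002, 0, 0.012, 0, 0, 0, 1], [0.002, 0, 0.012, 0, 0, 0, 1], [0.002, 0, 0.012, 0, 0, 0, 1], [0.002, 0, 0.012, 0, 0, 0, 1]]], newtons=20)

```text
t: 34.8
tcp_pos: [481.4, 324.7, 19.0]
ee_rot: [0.06, 0.795, 0.599, -0.078]
contact_force: [-7.5, 5.6, 20.7]
gripper_width: 0.191
finger_force: 120.4
```

```bash
python3 -c "
from h import *
st()"
```

```text
tilt 5.6 grasp-NECK (axis,perp,z) (np.float64(301.5), np.float64(-16.8), np.float64(-87.4)) F [-7.5  5.6 20.7] Fa 7.3 T [-0.49  1.46 -0.53] w 16.2 q [ 0.53  0.27  1.76 -0.14  1.26  0.86] t 34.8
```

Emit:
drive_tool(increments=[[[-0.001, 0, -0.005, 0, 0, 0, 1], [-0.002, 0, -0.01, 0, 0, 0, 1], [-0.002, 0, -0.012, 0, 0, 0, 0.82], [-0.002, 0, -0.012, 0, 0, 0, 0.81], [-0.002, 0, -0.012, 0, 0, 0, 0.8], [-0.002, 0, -0.012, 0, 0, 0, 0.79], [-0.002, 0, -0.012, 0, 0, 0, 0.78], [-0.002, 0, -0.012, 0, 0, 0, 0.77], [-0.002, 0, -0.012, 0, 0, 0, 0.76], [-0.002, 0, -0.012, 0, 0, 0, 0.75]]], newtons=20)

```text
t: 35.8
tcp_pos: [479.8, 321.8, 17.1]
ee_rot: [0.061, 0.794, 0.599, -0.08]
contact_force: [-0.3, -0.4, -0.7]
gripper_width: 0.25
finger_force: 0.0
```

```bash
python3 -c "
from h import *
st()"
```

```text
tilt 5.9 grasp-NECK (axis,perp,z) (np.float64(299.2), np.float64(-19.0), np.float64(-89.3)) F [-0.3 -0.4 -0.7] Fa -0.3 T [ 0.07  0.04 -0.06] w 21.3 q [ 0.53  0.27  1.76 -0.15  1.26  0.86] t 35.8
```

Emit:
drive_tool(increments=[[[0, 0, 0, 0, 0, 0, 0.7], [0, 0, 0, 0, 0, 0, 0.6], [0, 0, 0, 0, 0, 0, 0.5], [0, 0, 0, 0, 0, 0, 0.4], [0, 0, 0, 0, 0, 0, 0.4], [0, 0, -0.03, 0, 0, 0, 0.4], [0, 0, -0.08, 0, 0, 0, 0.4], [0, 0, -0.15, 0, 0, 0, 0.4], [0, 0, -0.25, 0, 0, 0, 0.4], [0, 0, -0.37, 0, 0, 0, 0.4]]])

```text
t: 36.8
tcp_pos: [485.6, 343.6, 127.9]
ee_rot: [0.06, 0.794, 0.599, -0.08]
contact_force: [0.3, 0.2, 0.4]
gripper_width: 0.601
finger_force: 0.0
```

Emit:
drive_tool(increments=[[[0, 0, -0.1, 0, 0, 0, 0], [0, 0, -0.2, 0, 0, 0, 0], [0, 0, -0.3, 0, 0, 0, 0], [0, 0, -0.4, 0, 0.01, 0, 0], [0, 0, -0.4, 0, 0.02, 0, 0], [0, 0, -0.4, 0, 0.03, 0, 0], [0, 0, -0.4, 0, 0.03, 0, 0], [0, 0, -0.4, 0, 0.03, 0, 0], [0, 0, -0.4, 0, 0.03, 0, 0], [0, 0, -0.4, 0, 0.03, 0, 0]]])

```text
t: 37.8
tcp_pos: [492.4, 366.8, 243.8]
ee_rot: [0.004, 0.798, 0.603, -0.005]
contact_force: [-0.1, -0.2, -0.1]
gripper_width: 0.999
finger_force: 0.0
```

```bash
python3 - <<'E'
from h import *
st();print(env.state()["tcp_pos"])
p=vision.camera_params("wrist"); im=vision.capture("wrist"); cv2.imwrite("pics/w10.png",im[:,:,::-1])
g=lambda n:[(np.round(r["bbox"]),r["p"]) for r in vision.recognise(n,"wrist")][:1]
print("plug",g("plug"),"tray",g("tray"))
C=np.array([484.6,342.4,0]);u=np.array([.962,-.272,0]);v=np.array([.272,.962,0])
for n,z in (("plug_nose",18),("plug_star",36),("plug_neck",30)):
    for r in vision.place_of(n,"wrist")[:1]:
        X=at_z(p,r["xy"],z); print(n,r["p"],r["xy"],"tray u,v",((X-C)@u).round(1),((X-C)@v).round(1))
print("tray place",[at_z(p,r["xy"],0).round() for r in vision.place_of("tray","wrist")][:1])
E
```

```text
tilt 0.3 grasp-NECK (axis,perp,z) (np.float64(336.5), np.float64(2.7), np.float64(137.8)) F [-0.1 -0.2 -0.1] Fa -0.2 T [-0.01  0.01 -0.01] w 84.9 q [ 0.52  0.03  1.62 -0.01  1.5   0.8 ] t 37.8
[492.4185995  366.75966218 243.80663118]
plug [(array([255., 155., 311., 248.]), 0.61)] tray []
plug_nose 0.71 [275.8, 159.4] tray u,v -2.6 52.7
plug_star 0.88 [280.8, 236.9] tray u,v 3.2 -40.1
plug_neck 0.86 [279.3, 220.1] tray u,v 1.4 -20.2
tray place [array([484., 342.,   0.])]
```

```bash
python3 -c "
from bench import env
print(env.close_job())"
```

```text
the job is handed in; nothing more can be done
None
```

I unscrewed the plug until a tug showed the thread had let go, drew it straight out and lowered it into the steel tray; the last measurement puts it wholly inside the walls, by about 20 mm or more, and the job was handed in at about 38 s.

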